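# Uncover a whetstone and clamp it with the ratchet trigger

### The arm

A 7-joint arm with a two-finger parallel gripper is mounted at the origin on the work surface. World frame = base frame: x ahead of the robot, y to its left, z up, the work surface at z = 0. Lengths are in m, angles in rad, forces in N, time in s.
With the tool pointing down it reaches from about 0.425 to 0.95 m from the base axis. Payload 4.7 kg.
Tool frame: the origin (TCP) lies between the finger pads; the fingertips stand 22 mm ahead of it and the grasp point (between the pads) lies 3 mm ahead of it (robot.nose_length is the distance from the TCP to the fingertips, in m); z points along the fingers, y is the direction in which the jaws open and shut (so a half turn about z gives the same grasp; the last joint's range is limited). The gripper opens to 85 mm and grips with 20 to 120 N. Pads are 22 mm wide; open, the fingers measure 114 mm over their backs; the gripper's body (76 mm by 85 mm) begins 54 mm behind the grasp point. The pads swing forward as they close: fully open they stand 13 mm farther back than shut.
Start: joints at [1.158, 0.469, -0.049, 1.532, 0.024, 1.141, -0.082], TCP at [0.253, -0.626, 0.253] pointing down, gripper open.
Joint ranges: [-2.59, 2.59], [-0.33, 1.99], [-1.39, 1.29], [0.1, 2.45], [-1.04, 4.18], [0.21, 1.99], [-2.66, 2.66]. Speed limits (rad/s): [2.57, 2.57, 3.14, 3.14, 3.14, 3.14, 3.14].

### API

Orientations are given as a rotation vector (axis times angle).
In Python, from station import robot gives the robot as it stands. The module is installed in compiled form; this text tells all that it offers.
- The arm moves only by the tool jog_arm, never from a script. Its arguments are lists of equal length, an entry for each row: "dp": the shift along the tool's x, y, z in cm, a list of three; "turn": the turn, a rotation vector about the tool's x, y, z in degrees, a list of three; "hand": the finger opening in cm, from 0 to 8.54. In form: {"dp": [[x, y, z], ...], "turn": [[wx, wy, wz], ...], "hand": [hand, ...]}. A call has 1 to 12 rows; each row shifts and turns the commanded pose from where the row before left it, along the tool's axes as they then stand; what a row does not reach is not made up. A row lasts 1/12 s, in which the tool goes at most 41.7 mm and 7.16 degrees, less where a joint would pass 70% of its speed; a pose out of reach is approached as far as the arm can. A call is refused whole if a number of a shift passes 4.17 or a number of a turn 7.16, either way. A call with a gripper value outside its range is refused whole. The fingers move at their own pace and stop on an object; "grip_force" is the grip in N (left out, the last holds). Time passes only in rows, so rows that do not move let the fingers close. It gives the time, the measured TCP pose, the force and the opening at its end, in the units of the state.
- robot.get_state(): the state, without advancing time (a new reading comes with each control period).
- robot.get_image(name): name is "side" or "top"; returns a dict with "frame" (384x512x3 uint8, blue, green, red), "vfov" (degrees; the focal length in pixels is half the picture's height over the tangent of half this angle, whatever the lens; pixels are square), "cx", "cy" (the principal point, pixels), "dist" ([k1, k2, p1, p2, k3] as OpenCV has them; the pictures are not rectified), "T" (4x4, takes a point from camera to world coordinates). Camera axes: x right, y up, looking along -z (the intrinsics and any distortion apply to the point x, -y, -z); pixel columns grow to the right and rows downward; lengths in m; the calibration is good to about 2 mm. A picture is of the moment at which its call begins. There is no depth.
- robot.job_done(): hands the job in, once; it reports no verdict.
The state is a dict: "time": time; "joint_pos": joint angles; "qvel": joint speeds; "effort": joint torques, N m; "tool_pos": TCP position; "eef_rot": TCP orientation; "contact_force": force on the tool from outside, world axes, zero at the start; "moment": the same for the moment, N m; "grip_width": finger opening in m.
Only numpy, scipy, OpenCV 4.12 (cv2) and the standard library are available. Lean on these libraries where they do the work, as an engineer would, in place of code of your own. Each camera call takes 0.05 s, during which the arm holds its last target. There are 200 camera calls.

### The job

Lift the loose wooden cover off the sharpening stone and set it down upright on the counter, clear of the holder. Then pump the holder's ratchet trigger, squeezing it towards the fixed handle and letting it out again, until the sprung jaw pad bears on the stone; give it no further full squeeze after that, or the brittle stone cracks. Move the jaw only with the trigger, leave the other kitchen things where they are, and finish while still holding: the fingers keep trigger and handle squeezed together with the pad pressing on the stone.

Things in the scene. Friction and masses are not known exactly. Their poses are not given: they have to be found in the camera images.
- holder: Whetstone holder, fixed to the counter: base plate 100 (x) x 255 (y) x 18 mm. Origin: under its middle. Along its y axis, from - to +: trigger, fixed handle, sliding jaw with sprung pad, stone on a rubber bed (30 mm above the counter), steel end stop (40 mm high, y = 115.5 to 127.5 mm, end of the holder). A bar (top 50 mm high) runs from the jaw back through both posts to y = -202 mm at most.
- grip (a point): Point on the holder at x 0, y -83 mm, z 90 mm: the middle between the outer faces of handle and trigger when the trigger is fully squeezed, 18 mm below their tops. Its axes are the holder's.
- handle: Fixed upright black handle post, 26 (x) x 12 (y) mm, top 108 mm above the counter; its outer (+y) face is at holder y = -63 mm, the inner at -75 mm. Origin coincides with the holder's.
- trigger: Sliding upright black post, 26 (x) x 12 (y) mm, top 108 mm high, on the -y side of the handle. Let out, its outer face is at holder y = -117 mm (54 mm over both posts); fully squeezed it has slid 14 mm along +y to a stop (40 mm over both), taking the jaw along 1:1. Sprung back out (2.5 to 4 N), it leaves the jaw where it is. Needs up to about 12 N. Origin: the holder's when let out; slides along.
- jaw: Steel jaw block on the bar, top 54 mm above the counter, sliding along the holder's +y towards the stone. Origin slides with it: holder y = 0 when fully back. It starts 0 to 27 mm forward. Once the pad presses on the stone, the jaw may lag or creep back 1 to 2 mm in a squeeze. The robot must not push it directly.
- pad: Black rubber pad 50 (x) x 8 (y) x 20 (z) mm on sprung rods ahead of the jaw. Origin: middle of its front (+y) face, 42 mm above the counter. Free, it stands at y = +20 mm from the jaw's origin; it yields back by up to 26 mm with 1.5 N plus 0.3 N per mm. Over 7.2 N, that is 19 mm of yield, the stone is crushed; a full squeeze adds at most 14 mm.
- stone: Loose grey whetstone 140 (x) x 50 (y) x 25 (z) mm, about 0.4 kg, lying on the holder's bed against the end stop, under the cover; its near face is 18 to 45 mm in front of the pad at the start. Origin: middle of its underside, axes as the holder's.
- cover: Loose pale wooden cover 154 (x) x 64 (y) mm, about 0.1 to 0.2 kg, resting by its roof on the stone. Origin: middle of the lower edge of its 13 mm deep skirt (4 mm walls, about 3 mm play around the stone); top of roof at z = 18 mm; on it a grip bar 70 (x) x 16 (y) mm, from z = 18 to 48 mm, in the middle. On the counter upright its origin is at height 0.
- racks: Bystander: two stacked round steel air fryer racks, 194 mm across, 100 mm high. Origin: middle of the underside.
- ramekin: Bystander: ceramic ramekin, 88 mm across, 46 mm high. Origin: middle of the underside.
- scale: Bystander: grey kitchen scale, body 150 x 160 mm, 110 mm high over its round pan, with a blank white dial on one side. Origin: middle of the underside.
- reamer: Bystander: wooden citrus reamer standing on its handle end, 52 mm across, 140 mm high. Origin: middle of the underside.
Things that resemble listed ones, but are neither listed nor needed, are in the scene too. Of the things shaped like the cover, the wooden one is meant.

How it is judged:
On the way, in this order (a step that is already met when the one before it is completed fails the run):
1. the cover stands upright on the counter, clear of the holder and let go (height (world z) of cover below 0.005 m and angle between cover's own z axis and vertical below 0.1 rad and linear speed of cover below 0.02 m/s and contact force between cover and the fingers below 0.1 N and contact force between cover and holder below 0.1 N), for 0.2 s.
2. the trigger is squeezed by the fingers (y of trigger in the frame of holder above 0.006 m and contact force between the fingers and trigger above 1 N), for 0.02 s.
3. the pad bears on the stone (contact force between pad and stone above 0.8 N), for 0.2 s.
At the end, for the whole second after the job is handed in: Pad presses stone with 0.8-7.2 N; fingers press trigger (>2 N) and handle (>1 N), trigger at least 3 mm in; stone flat, within 10 mm of its start, untouched by fingers; cover at rest upright on the counter (origin below 5 mm, tilt below 0.1 rad), not touching the holder (contact force between pad and stone between 0.8 and 7.2 N and contact force between the fingers and trigger above 2 N and contact force between the fingers and handle above 1 N and y of trigger in the frame of holder above 0.003 m and height (world z) of cover below 0.005 m and angle between cover's own z axis and vertical below 0.1 rad and linear speed of cover below 0.02 m/s and contact force between cover and holder below 0.1 N and distance of stone from where it was at the start of the episode below 0.01 m and angle between stone's own z axis and vertical below 0.06 rad and contact force between stone and the fingers below 0.1 N); the arm keeps its last pose, push and grip.
It fails at once if the stone is pressed by the pad with more than 7.2 N (contact force between pad and stone above 7.2 N).
It fails at once if the jaw or its pad is pushed directly by the robot (contact force between any of the arm, the fingers and jaw above 2 N).
It fails at once if a bystander is moved (distance of any of racks, ramekin, scale, reamer from where it was at the start of the episode above 0.02 m).
It also fails if it takes over 48 s, if anything falls off the work surface, if the arm or the gripper's body presses on something with over 40 N, if the wrist force passes 120 N, or if a joint passes its speed limit or range.

## Working session

There is one attempt and no reset: what is moved stays moved. The work goes in short steps, Python scripts to look and compute and a tool call to move; the robot and the scene stay as the last step left them, time stands still between calls to the robot, and variables do not carry over. Pictures are saved under pics/ and viewed, about 8 in all and at most 12, crops included, and the job is handed in when it is done.

Besides the shell and the picture viewer there is one more tool, called by a JSON object that holds its "api" and its "payload". jog_arm: Moves the arm, as the interface text tells. Its arguments: {"type":"object","properties":{"dp":{"type":"array"},"turn":{"type":"array"},"hand":{"type":"array"},"grip_force":{"type":"number"}},"required":["dp","turn","hand"]}

```bash
mkdir -p pics; cat > h.py <<'E'
import numpy as np, cv2, json
from station import robot
from scipy.spatial.transform import Rotation as R
def grab(n,save=None):
    im=robot.get_image(n)
    if save: cv2.imwrite('pics/%s.png'%save,im['frame'])
    return im
def K(im):
    h,w=im['frame'].shape[:2]; f=h/2/np.tan(np.radians(im['vfov'])/2)
    return np.array([[f,0,im['cx']],[0,f,im['cy']],[0,0,1.]]),np.array(im['dist'],float)
def ray(im,px):
    k,d=K(im); u=cv2.undistortPoints(np.array(px,float).reshape(-1,1,2),k,d).reshape(-1,2)
    T=np.array(im['T']); v=np.c_[u[:,0],-u[:,1],-np.ones(len(u))]@T[:3,:3].T
    return T[:3,3],v
def onz(im,px,z):
    o,v=ray(im,px); return o+v*((z-o[2])/v[:,2])[:,None]
def proj(im,P):
    k,d=K(im);T=np.linalg.inv(np.array(im['T'])); c=np.array(P,float).reshape(-1,3)@T[:3,:3].T+T[:3,3]
    c=c*[1,-1,-1]; return cv2.projectPoints(c.reshape(-1,1,3),np.zeros(3),np.zeros(3),k,d)[0].reshape(-1,2)
E
python3 - <<'E'
from h import *
a=grab('top','top0');b=grab('side','side0')
for i in(a,b): print(np.round(i['T'],3).tolist(),i['vfov'],i['cx'],i['cy'],i['dist'])
print(robot.get_state())
E
```

```text
[[0.011, 0.985, -0.174, 0.282], [-1.0, 0.01, -0.007, -0.011], [-0.005, 0.174, 0.985, 1.395], [0.0, 0.0, 0.0, 1.0]] 54.49698172698322 258.70904650217017 193.53667645891213 [-0.06435798  0.          0.          0.          0.        ]
[[0.969, 0.148, -0.196, 0.202], [-0.244, 0.516, -0.821, -1.235], [-0.02, 0.843, 0.537, 0.877], [0.0, 0.0, 0.0, 1.0]] 43.59703591422893 256.3167700589157 190.64111090007998 [-0.03012585  0.          0.          0.          0.        ]
{'time': 0.1, 'joint_pos': array([ 1.15808559,  0.46934042, -0.04860698,  1.53360971,  0.02406525,
        1.14100375, -0.08230408]), 'qvel': array([ 0.00144958, -0.00352581,  0.00069152, -0.00253456, -0.00048097,
       -0.00119028,  0.00224153]), 'effort': array([ 1.66608170e-03, -5.11512959e+01, -4.66972939e-02, -2.38390410e+01,
        1.08191319e-02,  4.29795269e-03, -1.81905051e-05]), 'tool_pos': array([ 0.25259689, -0.62540964,  0.25236517]), 'eef_rot': array([-3.08220698e+00, -5.98896819e-01,  5.73210926e-04]), 'contact_force': array([ 0.14003803, -0.12755948,  0.05095351]), 'moment': array([-0.0248244 , -0.04466799,  0.0122033 ]), 'grip_width': 0.08516395492936332}
```

View pics/top0.png

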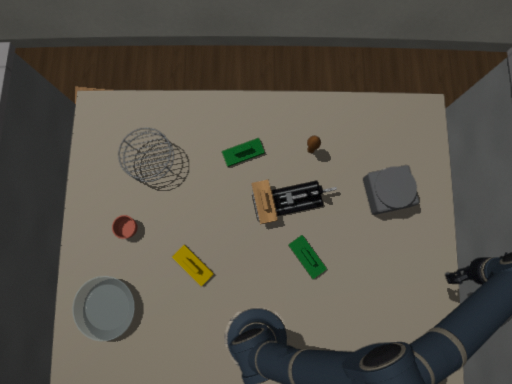

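View pics/side0.png

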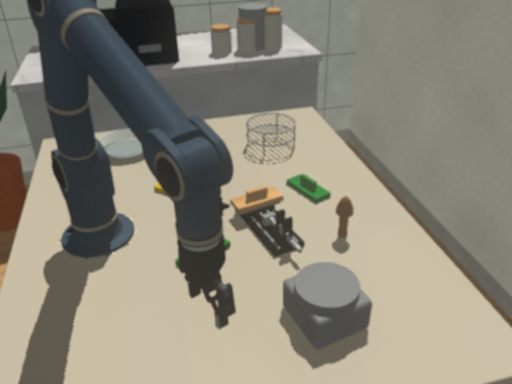

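Candidates for the cover (top view): orange-wood on the holder at (264,200), yellow (193,265), and green at (244,152) and (307,257). The wooden one on the holder fits the description. I'll check it in a close crop.

```bash
python3 - <<'E'
from h import *
a=cv2.imread('pics/top0.png')[165:235,240:345];b=cv2.imread('pics/side0.png')[170:260,220:320]
A=cv2.resize(a,(780,int(70*780/105)),interpolation=cv2.INTER_CUBIC)
cv2.imwrite('pics/c1.png',np.clip(A*1.6,0,255).astype(np.uint8))
B=cv2.resize(b,(660,594),interpolation=cv2.INTER_CUBIC)
cv2.imwrite('pics/c2.png',np.clip(B*1.6,0,255).astype(np.uint8))
im=grab('top')
hsv=cv2.cvtColor(im['frame'],cv2.COLOR_BGR2HSV)
print(hsv[186,262],hsv[212,268],hsv[200,250-20],hsv[200,267])
E
```

```text
[ 16 131 152] [ 15 127  86] [ 20  42 129] [ 16 133  75]
```

View pics/c1.png

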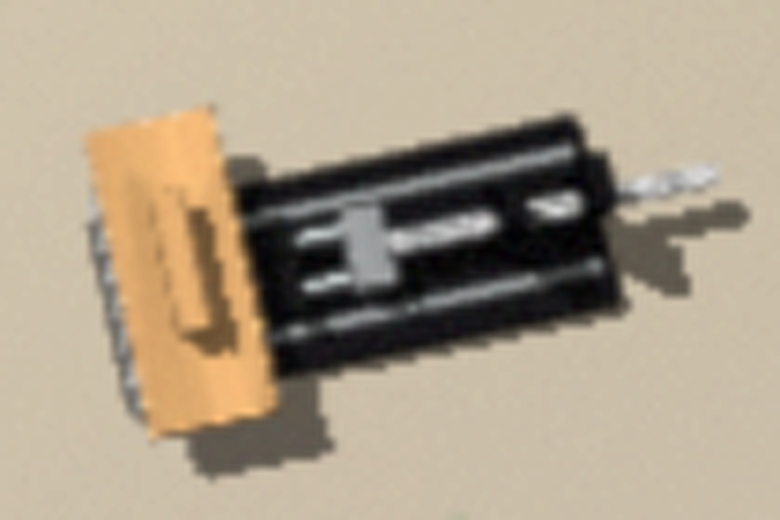

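View pics/c2.png

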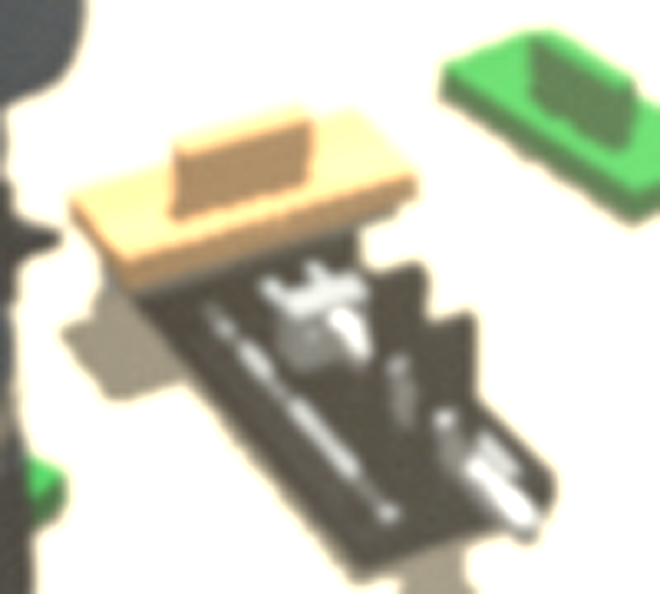

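The crops show the wooden cover with its grip bar over the stone at (264,200). The trigger and handle are at the right end of the black base, with the bar sticking out to about (336,190). Nothing else is wood, so I'll take this one.

```bash
python3 - <<'E'
from h import *
im=grab('top');sd=grab('side')
hsv=cv2.cvtColor(im['frame'],cv2.COLOR_BGR2HSV)
def cnt(m,near):
    cs,_=cv2.findContours(m,cv2.RETR_EXTERNAL,cv2.CHAIN_APPROX_NONE)
    cs=[c for c in cs if cv2.contourArea(c)>100]
    return min(cs,key=lambda c:np.linalg.norm(c.reshape(-1,2).mean(0)-near))
m=cv2.inRange(hsv,(8,90,50),(22,255,255))
c=cnt(m,(264,200)).reshape(-1,2)
W=onz(im,c,0.060)[:,:2].astype(np.float32)
r=cv2.minAreaRect(W); print('cover rect',r); 
# bar top at z=.09
# black base
g=im['frame'].max(2); k=((g<45)*255).astype(np.uint8); k[:, :268]=0;k[:,330:]=0;k[:170]=0;k[230:]=0
cv2.imwrite('pics/k.png',k)
c2=cnt(k,(300,200)).reshape(-1,2)
px=lambda u,v:(240+u/7.43-.0,165+v/7.43)
P=onz(im,[px(575,115),px(622,310),px(283,375),px(240,183)],0.018); print('base corners',np.round(P,4).tolist())
# +edges: lines
for (i,j) in((0,3),(1,2),(0,1)):
    d=P[j]-P[i]; print(np.linalg.norm(d),np.degrees(np.arctan2(d[1],d[0])))
bs=onz(sd,[(220+355/6.6,170+582/6.6)],0.0);print('side near corner bottom',bs)
# neighbours on counter
for n,p,z in(('reamer',(314,143),.14),('scale',(393,190),.11),('green1',(244,152),.018),('green2',(307,257),.018),('yellow',(193,265),.018),('ram',(124,228),.046),('racks',(155,160),.1)):
    print(n,np.round(onz(im,[p],z)[0],3))
E
```

```text
cover rect ((0.49010658264160156, -0.02241746336221695), (0.15546667575836182, 0.065963514149189), 12.587122917175293)
base corners [[0.5784, -0.2226, 0.018], [0.4785, -0.2446, 0.018], [0.444, -0.0743, 0.018], [0.5414, -0.0523, 0.018]]
0.17421736625074233 102.26200771768417
0.17377886046224508 101.46418619722236
0.10228842255840702 -167.53908257442006
side near corner bottom [[ 0.48325262 -0.24764703  0.        ]]
reamer [ 0.687 -0.194  0.14 ]
scale [ 0.527 -0.476  0.11 ]
green1 [0.687 0.057 0.018]
green2 [ 0.293 -0.18   0.018]
yellow [0.259 0.235 0.018]
ram [0.388 0.489 0.046]
racks [0.63  0.374 0.1  ]
```

Cover measures 155 x 66 mm (154 x 64 given), centre (0.490,-0.022), yaw about 12.4°. The base corners are consistent with 100 mm width. Next I move over the cover.

{"api": "jog_arm", "payload": {"dp": [[0,0,0],[0,0,0],[1.5,-2.2,0],[1.5,-2.2,0],[1.5,-2.2,0],[1.5,-2.2,0],[1.5,-2.2,0],[1.5,-2.2,0],[1.5,-2.2,0],[1.5,-2.2,0],[1.5,-2.2,0],[1.5,-2.2,0]], "turn": [[0,0,4.8],[0,0,4.8],[0,0,0],[0,0,0],[0,0,0],[0,0,0],[0,0,0],[0,0,0],[0,0,0],[0,0,0],[0,0,0],[0,0,0]], "hand": [8.5,8.5,8.5,8.5,8.5,8.5,8.5,8.5,8.5,8.5,8.5,8.5]}}

```text
time: 1.25
tool_pos: [0.3524, -0.3775, 0.2534]
eef_rot: [3.123, 0.339, 0.0]
contact_force: [0.2, 0.3, -0.1]
grip_width: 0.0845
```

{"api": "jog_arm", "payload": {"dp": [[1.5,-2.2,0],[1.5,-2.2,0],[1.5,-2.2,0],[1.5,-2.2,0],[1.5,-2.2,0],[1.5,-2.2,0],[1.5,-2.2,0],[1.5,-2.2,0],[1.5,-2.2,0],[1.5,-2.2,0],[1.5,-2.2,0],[0,0,0]], "turn": [[0,0,0],[0,0,0],[0,0,0],[0,0,0],[0,0,0],[0,0,0],[0,0,0],[0,0,0],[0,0,0],[0,0,0],[0,0,0],[0,0,0]], "hand": [8.5,8.5,8.5,8.5,8.5,8.5,8.5,8.5,8.5,8.5,8.5,8.5]}}

```text
time: 2.25
tool_pos: [0.4631, -0.1014, 0.2537]
eef_rot: [-3.12, -0.352, -0.004]
contact_force: [-0.1, -0.2, -0.3]
grip_width: 0.0852
```

```bash
cat >> h.py <<'E'
def tell(p):
    s=robot.get_state(); r=R.from_rotvec(s['eef_rot']); M=r.as_matrix()
    print('t',s['time'],'pos',np.round(s['tool_pos'],4),'x yaw',np.degrees(np.arctan2(M[1,0],M[0,0])).round(2),'z',M[:,2].round(3),'F',np.round(s['contact_force'],1),'w',round(s['grip_width'],4))
    print('to go, tool cm',np.round(100*M.T@(np.array(p)-s['tool_pos']),2))
E
python3 -c "
from h import *
tell([.490,-.0224,.087])"
```

```text
t 2.25 pos [ 0.4631 -0.1014  0.2537] x yaw 12.88 z [ 0.002  0.002 -1.   ] F [-0.1 -0.2 -0.3] w 0.0852
to go, tool cm [ 4.34 -7.07 16.7 ]
```

{"api": "jog_arm", "payload": {"dp": [[1.1,-1.8,0],[1.1,-1.8,0],[1.1,-1.8,0],[1.1,-1.7,0],[0,0,3],[0,0,3],[0,0,3],[0,0,2],[0,0,0],[0,0,0]], "turn": [[0,0,0],[0,0,0],[0,0,0],[0,0,0],[0,0,0],[0,0,0],[0,0,0],[0,0,0],[0,0,0],[0,0,0]], "hand": [8.5,8.5,8.5,8.5,8.5,8.5,8.5,8.5,6.0,6.0]}}

```text
time: 3.08
tool_pos: [0.4886, -0.0285, 0.1429]
eef_rot: [-3.123, -0.339, 0.003]
contact_force: [-0.3, -0.7, 1.1]
grip_width: 0.0634
```

```bash
python3 -c "
from h import *
tell([.490,-.0224,.087])
a=grab('side')['frame'][120:260,160:330]
cv2.imwrite('pics/c3.png',np.clip(cv2.resize(a,None,fx=4,fy=4,interpolation=2)*1.4,0,255))"
```

```text
t 3.0833 pos [ 0.4886 -0.0285  0.1429] x yaw 12.38 z [-0.002  0.    -1.   ] F [-0.3 -0.7  1.1] w 0.0634
to go, tool cm [ 0.27 -0.56  5.59][ WARN:0@5.769] global loadsave.cpp:1063 imwrite_ Unsupported depth image for selected encoder is fallbacked to CV_8U.
```

View pics/c3.png

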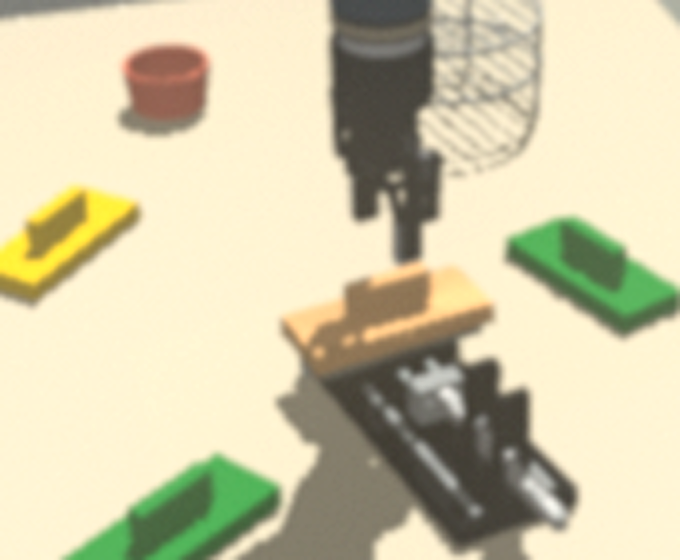

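The open fingers stand above the grip bar, around pixel (400,255) in the crop, with the near finger in front of it. Descending.

{"api": "jog_arm", "payload": {"dp": [[0.3,-0.6,0],[0,0,1.5],[0,0,1.5],[0,0,1.3],[0,0,0.9],[0,0,0],[0,0,0]], "turn": [[0,0,0],[0,0,0],[0,0,0],[0,0,0],[0,0,0],[0,0,0],[0,0,0]], "hand": [6.0,6.0,6.0,6.0,6.0,6.0,6.0]}}

```text
time: 3.72
tool_pos: [0.4913, -0.0215, 0.092]
eef_rot: [3.123, 0.339, 0.002]
contact_force: [0.0, 0.4, 0.2]
grip_width: 0.0599
```

{"api": "jog_arm", "payload": {"dp": [[0,0,0.1],[0,0,0],[0,0,0],[0,0,0],[0,0,0],[0,0,0],[0,0,0]], "turn": [[0,0,0],[0,0,0],[0,0,0],[0,0,0],[0,0,0],[0,0,0],[0,0,0]], "hand": [4.5,3.0,1.0,1.0,1.0,1.0,1.0], "grip_force": 25}}

```text
time: 4.3
tool_pos: [0.4912, -0.0218, 0.091]
eef_rot: [3.123, 0.339, 0.002]
contact_force: [-1.3, -0.3, 5.9]
grip_width: 0.0155
```

{"api": "jog_arm", "payload": {"dp": [[0,0,-0.5],[0,0,-1],[0,0,-1],[0,0,-1],[0,0,-1],[0,0,-1],[0,0,-1],[0,0,0],[0,0,0]], "turn": [[0,0,0],[0,0,0],[0,0,0],[0,0,0],[0,0,0],[0,0,0],[0,0,0],[0,0,0],[0,0,0]], "hand": [1.0,1.0,1.0,1.0,1.0,1.0,1.0,1.0,1.0]}}

```text
time: 5.05
tool_pos: [0.4911, -0.0218, 0.1561]
eef_rot: [3.123, 0.339, 0.003]
contact_force: [-0.1, 0.2, -2.8]
grip_width: 0.0155
```

```bash
python3 -c "
from h import *
tell([.478,.150,.15])
a=grab('side')['frame'][120:260,160:330]
cv2.imwrite('pics/c4.png',np.clip(cv2.resize(a,None,fx=4,fy=4,interpolation=2)*1.4,0,255).astype(np.uint8))"
```

```text
t 5.05 pos [ 0.4911 -0.0218  0.1561] x yaw 12.38 z [ 0.002 -0.    -1.   ] F [-0.1  0.2 -2.8] w 0.0155
to go, tool cm [  2.4  -17.07   0.6 ]
```

View pics/c4.png

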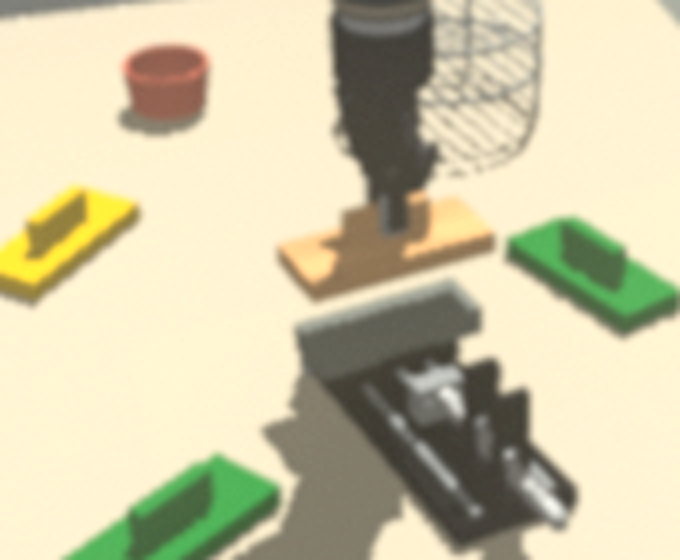

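Cover is lifted level, and the stone now shows at about (390,325) in the crop. Carrying it to (0.48, 0.15).

{"api": "jog_arm", "payload": {"dp": [[0.2,-1,0],[0.3,-2,0],[0.3,-2,0],[0.3,-2,0],[0.3,-2,0],[0.3,-2,0],[0.3,-2,0],[0.3,-2,0],[0.1,-2,0],[0,-1,0],[0,0,0],[0,0,0]], "turn": [[0,0,0],[0,0,0],[0,0,0],[0,0,0],[0,0,0],[0,0,0],[0,0,0],[0,0,0],[0,0,0],[0,0,0],[0,0,0],[0,0,0]], "hand": [1.0,1.0,1.0,1.0,1.0,1.0,1.0,1.0,1.0,1.0,1.0,1.0]}}

```text
time: 6.1
tool_pos: [0.4751, 0.1592, 0.1548]
eef_rot: [3.122, 0.341, -0.002]
contact_force: [0.9, -0.4, -1.2]
grip_width: 0.0157
```

{"api": "jog_arm", "payload": {"dp": [[0,0,1.5],[0,0,1.5],[0,0,1.5],[0,0,1.5],[0,0,1.5],[0,0,1.5],[0,0,0.8],[0,0,0.5],[0,0,0],[0,0,0]], "turn": [[0,0,0],[0,0,0],[0,0,0],[0,0,0],[0,0,0],[0,0,0],[0,0,0],[0,0,0],[0,0,0],[0,0,0]], "hand": [1.0,1.0,1.0,1.0,1.0,1.0,1.0,1.0,1.0,1.0]}}

```text
time: 6.93
tool_pos: [0.4759, 0.1588, 0.0526]
eef_rot: [3.123, 0.338, 0.001]
contact_force: [0.6, -0.7, -2.0]
grip_width: 0.0152
```

{"api": "jog_arm", "payload": {"dp": [[0,0,0.1],[0,0,0.1],[0,0,0.1],[0,0,0],[0,0,0]], "turn": [[0,0,0],[0,0,0],[0,0,0],[0,0,0],[0,0,0]], "hand": [1.0,1.0,1.0,1.0,1.0]}}

```text
time: 7.35
tool_pos: [0.4756, 0.1592, 0.0495]
eef_rot: [3.123, 0.339, 0.001]
contact_force: [0.6, 0.0, -2.2]
grip_width: 0.0154
```

{"api": "jog_arm", "payload": {"dp": [[0,0,0.1],[0,0,0.1],[0,0,0],[0,0,0]], "turn": [[0,0,0],[0,0,0],[0,0,0],[0,0,0]], "hand": [1.0,1.0,1.0,1.0]}}

```text
time: 7.68
tool_pos: [0.4757, 0.1593, 0.049]
eef_rot: [3.122, 0.339, 0.001]
contact_force: [-3.9, -2.6, 14.3]
grip_width: 0.0157
```

On the counter (14 N up). Release and rise.

{"api": "jog_arm", "payload": {"dp": [[0,0,-0.1],[0,0,0],[0,0,0],[0,0,0],[0,0,-0.5],[0,0,-1.5],[0,0,-3],[0,0,-3],[0,0,-3],[0,0,-2],[0,0,0]], "turn": [[0,0,0],[0,0,0],[0,0,0],[0,0,0],[0,0,0],[0,0,0],[0,0,0],[0,0,0],[0,0,0],[0,0,0],[0,0,0]], "hand": [1.6,3.0,5.0,5.5,5.5,5.5,5.5,5.5,5.5,5.5,5.5]}}

```text
time: 8.6
tool_pos: [0.478, 0.1605, 0.1829]
eef_rot: [-3.122, -0.339, -0.014]
contact_force: [0.5, 0.9, 0.3]
grip_width: 0.055
```

```bash
python3 - <<'E'
from h import *
tell([.519,-.19,.2])
im=grab('top');a=im['frame'][160:240,205:345]
A=cv2.resize(a,None,fx=5.5,fy=5.5,interpolation=2);A=np.clip(A*1.6,0,255).astype(np.uint8)
b=grab('side','side2')['frame']
cv2.imwrite('pics/top2.png',im['frame'])
cv2.imwrite('pics/c5.png',A)
E
```

```text
t 8.6 pos [0.478  0.1605 0.1829] x yaw 12.39 z [ 0.009  0.003 -1.   ] F [0.5 0.9 0.3] w 0.055
to go, tool cm [-3.5  35.11 -1.77]
```

View pics/c5.png

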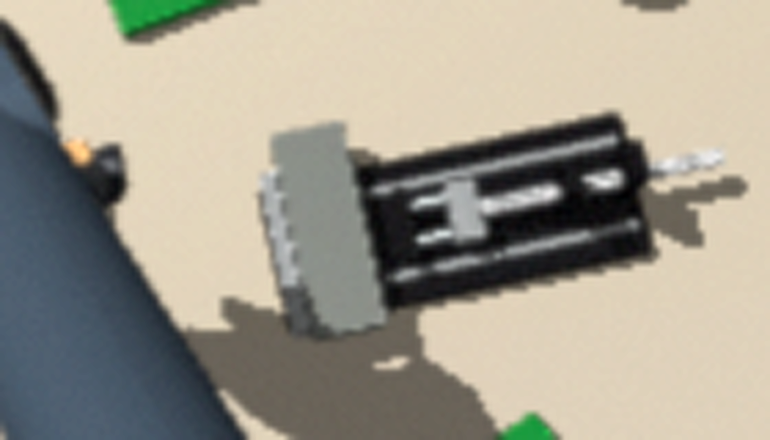

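The stone is uncovered and lies against the stop, with its near edge from (345,123) to (386,322) in the crop. The jaw is at (468,210) and the bar end at (722,157). I'll work out the holder frame, the jaw advance and the gap from these.

```bash
python3 - <<'E'
from h import *
im=grab('top'); q=lambda L:[(205+(u+.5)/5.5-.5,160+(v+.5)/5.5-.5) for u,v in L]
S=onz(im,q([(345,123),(386,322),(272,137)]),.055)[:,:2]
d=S[0]-S[1]; print('stone len',np.linalg.norm(d),'yaw',np.degrees(np.arctan2(d[1],d[0])),'width',np.linalg.norm(S[2]-S[0]))
B=onz(im,q([(618,113),(653,258)]),.018)[:,:2]; e=B[0]-B[1];print('base end len',np.linalg.norm(e),np.degrees(np.arctan2(e[1],e[0])))
th=np.radians(12.4); X=np.array([np.cos(th),np.sin(th)]);Y=np.array([-X[1],X[0]])
near=S[:2].mean(0); O1=near-.0655*Y; O2=B.mean(0)+.1275*Y
print('stone mid-near',near,'origin est stone',O1,'base',O2)
# world-> holder coords, origin mix: y avg, x from base
O=O2
def hc(u,z): p=onz(im,q(u),z)[:,:2]-O; return np.round(1e3*np.c_[p@X,p@Y],1).tolist()
print('stone near',hc([(345,123),(386,322)],.055))
print('bar end',hc([(722,157)],.045),hc([(722,157)],.05))
print('jaw top front/rear mid',hc([(447,210),(486,210)],.054))
print('rod ends',hc([(414,202),(418,238)],.042))
print('stop top y=127.5',hc([(264,180),(290,310)],.040))
print('trigger top?',hc([(628,140),(640,185)],.108))
# stretched views of posts / pad
s=cv2.imread('pics/side2.png')[185:262,250:320]; t=im['frame'][170:225,262:340]
f=lambda a,w:np.clip(255*(cv2.resize(a,(w,int(a.shape[0]*w/a.shape[1])),interpolation=cv2.INTER_CUBIC)/120.)**.6,0,255).astype(np.uint8)
A,Bq=f(t,400),f(s,390); H=max(len(A),len(Bq)); z=lambda a:np.vstack([a,np.zeros((H-len(a),a.shape[1],3),np.uint8)])
cv2.imwrite('pics/c6.png',np.hstack([z(A),z(Bq)]))
E
```

```text
stone len 0.13597566058641294 yaw 11.842670884215558 width 0.04962759469095036
base end len 0.1027865891550873 12.487635775317425
stone mid-near [ 0.49635447 -0.04672453] origin est stone [ 0.51041964 -0.11069657] base [ 0.50212589 -0.10751956]
stone near [[75.4, 60.0], [-60.6, 61.3]]
bar end [[2.9, -183.8]] [[2.2, -182.6]]
jaw top front/rear mid [[4.2, 5.9], [-1.1, -19.4]]
rod ends [[15.7, 25.2], [-8.6, 27.7]]
stop top y=127.5 [[51.3, 120.4], [-38.2, 121.1]]
trigger top? [[16.8, -112.1], [-13.3, -112.8]]
```

View pics/c6.png

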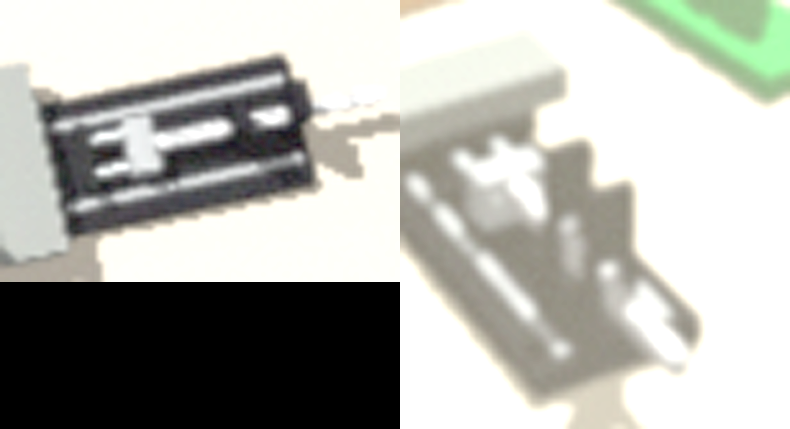

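The stretched crop shows the handle's top-right corner at (590,145) and the trigger's at (632,185) in the right half. Those two should be 42 mm apart along the holder's y, which gives me a check.

```bash
python3 - <<'E'
from h import *
sd=grab('side'); O=np.array([.5021,-.1075])
th=np.radians(12.4); X=np.array([np.cos(th),np.sin(th)]);Y=np.array([-X[1],X[0]])
def hc(L,z):
    p=onz(sd,[(250+(u-400+.5)/5.571-.5,185+(v+.5)/5.571-.5) for u,v in L],z)[:,:2]-O; return np.round(1e3*np.c_[p@X,p@Y],1).tolist()
print('handle(13,-75), trigger(13,-117)',hc([(590,145),(632,185)],.108))
print('stone near right corner (7+70,65.5)',hc([(566,73)],.055),' base near corners (-50,-127.5) (50,..)',hc([(540,403),(698,330)],.018))
print('bar end',hc([(690,360)],.045))
E
```

```text
handle(13,-75), trigger(13,-117) [[12.3, -78.5], [13.6, -118.1]]
stone near right corner (7+70,65.5) [[72.6, 55.2]]  base near corners (-50,-127.5) (50,..) [[-53.8, -148.0], [44.2, -135.6]]
bar end [[10.6, -181.9]]
```

Handle and trigger corners come out 40 mm apart (42 expected), about 2 mm off in y. Grip point is near (0.521,-0.191). The bar end and the rods give a jaw advance of about 20–24 mm, so the gap is about 23 ± 3 mm. Moving over the grip.

{"api": "jog_arm", "payload": {"dp": [[-0.1,1,-0.5],[-0.3,3,-0.5],[-0.3,3,0],[-0.3,3,0],[-0.3,3,0],[-0.3,3,0],[-0.3,3,0],[-0.3,3,0],[-0.3,3,0],[-0.3,3,0],[-0.3,3,0],[-0.2,2,0]], "turn": [[0,0,0],[0,0,0],[0,0,0],[0,0,0],[0,0,0],[0,0,0],[0,0,0],[0,0,0],[0,0,0],[0,0,0],[0,0,0],[0,0,0]], "hand": [8.0,8.0,8.0,8.0,8.0,8.0,8.0,8.0,8.0,8.0,8.0,8.0]}}

```text
time: 9.8
tool_pos: [0.513, -0.1735, 0.1864]
eef_rot: [-3.124, -0.334, 0.005]
contact_force: [0.1, -0.3, 0.5]
grip_width: 0.0801
```

{"api": "jog_arm", "payload": {"dp": [[-0.1,1,0],[0,0,0],[0,0,0]], "turn": [[0,0,0],[0,0,0],[0,0,0]], "hand": [8.0,8.0,8.0]}}

```text
time: 10.05
tool_pos: [0.5148, -0.1791, 0.1872]
eef_rot: [-3.121, -0.339, 0.003]
contact_force: [-0.2, 0.1, 0.2]
grip_width: 0.0799
```

```bash
python3 - <<'E'
from h import *
tell([.521,-.191,.096])
im=grab('top');hsv=cv2.cvtColor(im['frame'],cv2.COLOR_BGR2HSV)
m=cv2.inRange(hsv,(8,90,50),(22,255,255));m[:,:180]=0;m[:,262:]=0;m[:170]=0;m[240:]=0
c=max(cv2.findContours(m,0,1)[0],key=cv2.contourArea).reshape(-1,2)
print('cover',cv2.minAreaRect(onz(im,c,.018)[:,:2].astype(np.float32)),len(c))
E
```

```text
t 10.05 pos [ 0.5148 -0.1791  0.1872] x yaw 12.41 z [-0.002  0.002 -1.   ] F [-0.2  0.1  0.2] w 0.0799
to go, tool cm [0.37 1.31 9.12]
cover ((0.4750826358795166, 0.15777762234210968), (0.1551549881696701, 0.06556802242994308), 12.715914726257324) 109
```

Cover is resting upright at (0.475,0.158), size as expected. Descending onto the posts with the tool shifted 3 mm to the trigger side.

{"api": "jog_arm", "payload": {"dp": [[0.4,1.6,0],[0,0,2],[0,0,2],[0,0,1.5],[0,0,1.5],[0,0,1.2],[0,0,0.9],[0,0,0],[0,0,0]], "turn": [[0,0,0],[0,0,0],[0,0,0],[0,0,0],[0,0,0],[0,0,0],[0,0,0],[0,0,0],[0,0,0]], "hand": [8.5,8.5,8.5,8.5,8.5,8.5,8.5,8.5,8.5]}}

```text
time: 10.85
tool_pos: [0.5227, -0.1942, 0.0972]
eef_rot: [-3.123, -0.341, 0.0]
contact_force: [0.7, 0.2, 0.5]
grip_width: 0.0852
```

```bash
python3 - <<'E'
from h import *
tell([.521,-.191,.096])
s=grab('side')['frame'][150:270,220:340]
cv2.imwrite('pics/c7.png',np.clip(255*(cv2.resize(s,(600,600),interpolation=cv2.INTER_CUBIC)/150.)**.6,0,255).astype(np.uint8))
E
```

```text
t 10.85 pos [ 0.5227 -0.1942  0.0972] x yaw 12.46 z [-0.  0. -1.] F [0.7 0.2 0.5] w 0.0852
to go, tool cm [-0.1  -0.35  0.13]
```

View pics/c7.png

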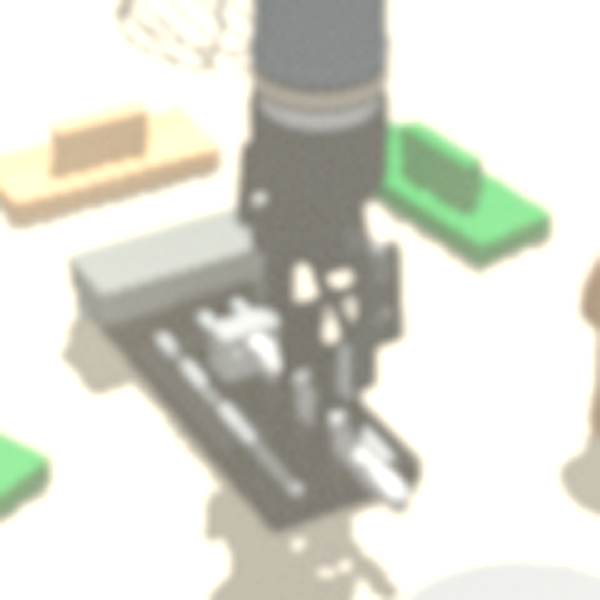

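The fingers straddle the posts around (340,330) with no contact force. Centring and starting a gentle squeeze.

{"api": "jog_arm", "payload": {"dp": [[-0.1,-0.3,0],[0,0,0],[0,0,0],[0,0,0],[0,0,0]], "turn": [[0,0,0],[0,0,0],[0,0,0],[0,0,0],[0,0,0]], "hand": [7.2,7.2,7.2,7.2,7.2], "grip_force": 20}}

```text
time: 11.32
tool_pos: [0.5211, -0.1924, 0.0976]
eef_rot: [3.123, 0.339, 0.001]
contact_force: [-0.1, -0.4, -0.5]
grip_width: 0.0722
```

{"api": "jog_arm", "payload": {"dp": [[0,0,0],[0,0,0],[0,0,0],[0,0,0],[0,0,0]], "turn": [[0,0,0],[0,0,0],[0,0,0],[0,0,0],[0,0,0]], "hand": [6.0,6.0,6.0,6.0,6.0]}}

```text
time: 11.73
tool_pos: [0.5216, -0.1932, 0.0978]
eef_rot: [3.122, 0.338, 0.002]
contact_force: [1.4, -4.3, 2.8]
grip_width: 0.0599
```

{"api": "jog_arm", "payload": {"dp": [[0,0,0],[0,0,0],[0,0,0],[0,0,0],[0,0,0]], "turn": [[0,0,0],[0,0,0],[0,0,0],[0,0,0],[0,0,0]], "hand": [5.0,5.0,5.0,5.0,5.0]}}

```text
time: 12.15
tool_pos: [0.5215, -0.1927, 0.0976]
eef_rot: [3.122, 0.339, 0.002]
contact_force: [1.0, -6.0, 3.7]
grip_width: 0.0502
```

{"api": "jog_arm", "payload": {"dp": [[0,0,0],[0,0,0],[0,0,0],[0,0,0]], "turn": [[0,0,0],[0,0,0],[0,0,0],[0,0,0]], "hand": [4.4,4.4,4.4,4.4]}}

```text
time: 12.48
tool_pos: [0.5215, -0.1929, 0.0977]
eef_rot: [3.122, 0.339, 0.002]
contact_force: [1.3, -5.9, 4.0]
grip_width: 0.0437
```

{"api": "jog_arm", "payload": {"dp": [[0,0,0],[0,0,0],[0,0,0],[0,0,0],[0,0,0]], "turn": [[0,0,0],[0,0,0],[0,0,0],[0,0,0],[0,0,0]], "hand": [3.9,3.9,3.9,3.9,3.9]}}

```text
time: 12.9
tool_pos: [0.5215, -0.1924, 0.098]
eef_rot: [3.122, 0.34, 0.002]
contact_force: [0.5, -4.7, 6.7]
grip_width: 0.0394
```

```bash
python3 - <<'E'
from h import *
tell([.521,-.191,.096])
grab('top','t1');grab('side','s1')
E
```

```text
t 12.9 pos [ 0.5215 -0.1924  0.098 ] x yaw 12.44 z [ 0.001 -0.001 -1.   ] F [ 0.5 -4.7  6.7] w 0.0394
to go, tool cm [-0.02 -0.14  0.2 ]
```

{"api": "jog_arm", "payload": {"dp": [[0,0,0],[0,0,0],[0,0,0],[0,0,0]], "turn": [[0,0,0],[0,0,0],[0,0,0],[0,0,0]], "hand": [3.4,3.4,3.4,3.4]}}

```text
time: 13.33
tool_pos: [0.5214, -0.1923, 0.098]
eef_rot: [3.122, 0.34, 0.001]
contact_force: [-0.3, -3.7, 6.7]
grip_width: 0.0395
```

```bash
cat > bar.py <<'E'
from h import *
import sys
# bar-end, rod and jaw pixels along the holder axis: bright profile in the top picture
def prof(im):
    O=np.array([.5027,-.1104]);th=np.radians(12.4);X=np.array([np.cos(th),np.sin(th)]);Y=np.array([-X[1],X[0]])
    ys=np.arange(-230,80,1.)/1e3; g=im['frame'].astype(np.float32).mean(2)
    out=[]
    for x in np.arange(-4,5,2)/1e3:
        P=np.c_[O+x*X+ys[:,None]*Y,np.full(len(ys),.048)]; p=proj(im,P).astype(np.float32)
        out.append(cv2.remap(g,p[:,:1],p[:,1:],1)[:,0])
    return ys*1e3,np.array(out)
if __name__=='__main__':
    im=grab('top')
    for n in('pics/top2.png','pics/t1.png',None):
        if n: im['frame']=cv2.imread(n)
        else: im=grab('top')
        y,o=prof(im); v=o.max(0); print(n,[(int(a),int(b)) for a,b in zip(y[::4],v[::4])])
E
python3 -c "
from h import *
tell([.521,-.191,.096])"
python3 bar.py
```

```text
t 13.3333 pos [ 0.5214 -0.1923  0.098 ] x yaw 12.44 z [ 0.001 -0.001 -1.   ] F [-0.3 -3.7  6.7] w 0.0395
to go, tool cm [-0.01 -0.14  0.2 ]
pics/top2.png [(-230, 129), (-226, 129), (-222, 128), (-218, 129), (-214, 128), (-210, 129), (-206, 129), (-202, 129), (-198, 129), (-194, 129), (-190, 129), (-186, 129), (-182, 132), (-178, 142), (-174, 144), (-170, 142), (-166, 135), (-162, 123), (-158, 117), (-154, 129), (-150, 129), (-146, 136), (-142, 137), (-138, 120), (-134, 100), (-130, 94), (-126, 50), (-122, 17), (-118, 12), (-114, 32), (-110, 83), (-106, 113), (-102, 123), (-98, 133), (-94, 122), (-90, 92), (-86, 54), (-82, 20), (-78, 16), (-74, 19), (-70, 46), (-66, 101), (-62, 130), (-58, 134), (-54, 122), (-50, 118), (-46, 122), (-42, 125), (-38, 117), (-34, 112), (-30, 112), (-26, 116), (-22, 127), (-18, 131), (-14, 115), (-10, 109), (-6, 108), (-2, 111), (2, 111), (6, 94), (10, 54), (14, 35), (18, 35), (22, 25), (26, 23), (30, 20), (34, 18), (38, 17), (42, 16), (46, 16), (50, 15), (54, 7), (58, 13), (62, 45), (66, 86), (70, 87), (74, 87), (78, 87)]
pics/t1.png [(-230, 129), (-226,
[... 1058 characters left out ...]
(-170, 50), (-166, 51), (-162, 52), (-158, 53), (-154, 53), (-150, 54), (-146, 55), (-142, 55), (-138, 55), (-134, 55), (-130, 54), (-126, 54), (-122, 53), (-118, 53), (-114, 51), (-110, 50), (-106, 48), (-102, 45), (-98, 41), (-94, 27), (-90, 16), (-86, 18), (-82, 12), (-78, 9), (-74, 11), (-70, 16), (-66, 28), (-62, 53), (-58, 89), (-54, 78), (-50, 88), (-46, 96), (-42, 105), (-38, 132), (-34, 141), (-30, 134), (-26, 132), (-22, 125), (-18, 120), (-14, 133), (-10, 138), (-6, 126), (-2, 107), (2, 98), (6, 107), (10, 109), (14, 111), (18, 105), (22, 64), (26, 37), (30, 32), (34, 31), (38, 25), (42, 18), (46, 18), (50, 17), (54, 15), (58, 14), (62, 46), (66, 86), (70, 87), (74, 87), (78, 88)]
```

The jaw's front edge moved from y≈9 to ≈22.5 mm, a full stroke of about 14 mm. Now the pad: find the rod ends and pad edges relative to the stone edge.

```bash
python3 - <<'E'
from h import *
O=np.array([.5027,-.1104]);th=np.radians(12.4);X=np.array([np.cos(th),np.sin(th)]);Y=np.array([-X[1],X[0]])
def pr(im,x,z,y0,y1):
    ys=np.arange(y0,y1,2.)/1e3; P=np.c_[O+x*X+ys[:,None]*Y,np.full(len(ys),z)]; p=proj(im,P).astype(np.float32)
    return [int(v) for v in cv2.remap(im['frame'].astype(np.float32).mean(2),p[:,:1],p[:,1:],1)[:,0]]
im=grab('top');now=im['frame'];old=cv2.imread('pics/top2.png')
for n,f in(('old',old),('now',now)):
    im['frame']=f; print(n)
    for x in(-.014,-.011,-.008,.010,.013,.016): print(x,'y0=0 step2',pr(im,x,.046,0,60))
    print('stone z.055 y50..',[pr(im,x,.055,50,76) for x in(-.01,.01)])
    print('bar end z.045 y-200..-160',pr(im,.000,.045,-200,-160),pr(im,.003,.045,-200,-160))
E
```

```text
old
-0.014 y0=0 step2 [92, 89, 89, 79, 67, 62, 58, 58, 57, 60, 60, 63, 62, 60, 54, 51, 38, 25, 19, 16, 15, 15, 15, 16, 16, 14, 10, 8, 6, 12]
-0.011 y0=0 step2 [109, 106, 103, 101, 100, 106, 108, 104, 102, 99, 98, 103, 112, 114, 106, 94, 61, 34, 23, 17, 17, 17, 17, 16, 15, 13, 10, 9, 8, 13]
-0.008 y0=0 step2 [110, 107, 100, 92, 90, 94, 99, 104, 110, 113, 99, 81, 81, 81, 81, 73, 51, 35, 23, 17, 16, 16, 15, 15, 14, 12, 10, 9, 9, 13]
0.01 y0=0 step2 [109, 107, 100, 89, 79, 68, 65, 64, 60, 61, 59, 57, 59, 57, 55, 45, 32, 23, 18, 16, 16, 16, 17, 16, 14, 13, 11, 7, 7, 12]
0.013 y0=0 step2 [110, 110, 106, 102, 102, 105, 115, 117, 113, 111, 106, 103, 99, 94, 91, 74, 50, 34, 20, 18, 16, 16, 16, 17, 16, 14, 11, 8, 9, 12]
0.016 y0=0 step2 [110, 111, 111, 110, 107, 99, 90, 90, 92, 99, 105, 111, 115, 97, 75, 55, 39, 28, 20, 18, 16, 15, 16, 17, 16, 15, 11, 7, 9, 12]
stone z.055 y50.. [[13, 11, 10, 9, 12, 17, 35, 53, 72, 85, 86, 87, 87], [14, 12, 9, 6, 11, 21, 39, 58, 77, 85, 87, 87, 86]]
bar end z.045 y-200..-160 [128, 128, 128, 129, 129, 129, 128, 128, 128, 125, 121, 117, 120, 126, 126, 122, 120, 
[... 635 characters left out ...]
, 74, 70, 64, 66, 64, 64, 60, 59, 59, 60, 58, 56, 40, 26, 20, 16, 13, 12, 13]
0.013 y0=0 step2 [72, 96, 103, 106, 108, 109, 111, 111, 110, 108, 102, 100, 100, 100, 106, 115, 118, 116, 111, 106, 100, 90, 79, 57, 39, 26, 19, 15, 14, 14]
0.016 y0=0 step2 [65, 86, 98, 106, 108, 110, 111, 112, 112, 112, 112, 110, 115, 100, 85, 84, 88, 90, 97, 101, 101, 90, 75, 49, 32, 21, 18, 15, 13, 13]
stone z.055 y50.. [[31, 19, 14, 10, 13, 18, 35, 53, 72, 85, 86, 87, 87], [26, 18, 15, 13, 14, 21, 38, 57, 77, 86, 87, 87, 87]]
bar end z.045 y-200..-160 [36, 39, 41, 41, 42, 44, 45, 45, 46, 47, 48, 49, 49, 49, 50, 50, 50, 51, 52, 52] [37, 40, 42, 42, 43, 44, 45, 44, 45, 46, 47, 49, 49, 50, 50, 50, 51, 52, 51, 51]
```

The pad front is about 9 mm from the stone, after starting near 23.5. So the next full squeeze should bear with about 5 mm of yield (≈3 N), and it will be the last. Letting out now.

{"api": "jog_arm", "payload": {"dp": [[0,0,0],[0,0,0],[0,0,0],[0,0,0],[0,0,0],[0,0,0],[0,0,0],[0,0,0]], "turn": [[0,0,0],[0,0,0],[0,0,0],[0,0,0],[0,0,0],[0,0,0],[0,0,0],[0,0,0]], "hand": [5.0,6.0,7.0,7.6,7.6,7.6,7.6,7.6]}}

```text
time: 14.15
tool_pos: [0.5209, -0.1919, 0.0973]
eef_rot: [-3.123, -0.339, 0.0]
contact_force: [-0.2, -0.5, 0.2]
grip_width: 0.0761
```

```bash
python3 - <<'E'
from h import *
tell([.521,-.191,.096])
im=grab('top');O=np.array([.5027,-.1104]);th=np.radians(12.4);X=np.array([np.cos(th),np.sin(th)]);Y=np.array([-X[1],X[0]])
ys=np.arange(20,76,2.)/1e3
for x in(-.011,.013):
    p=proj(im,np.c_[O+x*X+ys[:,None]*Y,np.full(len(ys),.046)]).astype(np.float32)
    print([int(v) for v in cv2.remap(im['frame'].astype(np.float32).mean(2),p[:,:1],p[:,1:],1)[:,0]])
E
```

```text
t 14.15 pos [ 0.5209 -0.1919  0.0973] x yaw 12.4 z [-0.  0. -1.] F [-0.2 -0.5  0.2] w 0.0761
to go, tool cm [ 0.03 -0.09  0.13]
[100, 94, 105, 115, 114, 111, 105, 98, 91, 91, 101, 110, 105, 81, 48, 30, 19, 14, 10, 13, 18, 38, 55, 73, 85, 86, 87, 87]
[103, 101, 101, 101, 106, 116, 119, 116, 111, 106, 99, 90, 79, 55, 37, 26, 19, 17, 15, 13, 26, 43, 65, 86, 87, 87, 87, 87]
```

Trigger is out (no force) and the jaw kept its place. Second, final squeeze in steps, watching the force.

{"api": "jog_arm", "payload": {"dp": [[0,0,0],[0,0,0],[0,0,0],[0,0,0],[0,0,0],[0,0,0]], "turn": [[0,0,0],[0,0,0],[0,0,0],[0,0,0],[0,0,0],[0,0,0]], "hand": [6.8,6.4,6.0,5.6,5.2,5.2]}}

```text
time: 14.7
tool_pos: [0.5218, -0.1935, 0.098]
eef_rot: [3.121, 0.337, 0.003]
contact_force: [1.3, -4.9, 3.6]
grip_width: 0.0524
```

{"api": "jog_arm", "payload": {"dp": [[0,0,0],[0,0,0],[0,0,0],[0,0,0],[0,0,0],[0,0,0],[0,0,0],[0,0,0]], "turn": [[0,0,0],[0,0,0],[0,0,0],[0,0,0],[0,0,0],[0,0,0],[0,0,0],[0,0,0]], "hand": [4.8,4.5,4.2,4.0,3.8,3.4,3.4,3.4]}}

```text
time: 15.37
tool_pos: [0.5217, -0.1923, 0.0986]
eef_rot: [3.122, 0.34, 0.002]
contact_force: [-1.0, -3.6, 10.5]
grip_width: 0.0395
```

```bash
python3 - <<'E'
from h import *
tell([.521,-.191,.096])
im=grab('top','t2');O=np.array([.5027,-.1104]);th=np.radians(12.4);X=np.array([np.cos(th),np.sin(th)]);Y=np.array([-X[1],X[0]])
def pr(x,z,ys):
    ys=np.array(ys)/1e3;p=proj(im,np.c_[O+x*X+ys[:,None]*Y,np.full(len(ys),z)]).astype(np.float32)
    return [int(v) for v in cv2.remap(im['frame'].astype(np.float32).mean(2),p[:,:1],p[:,1:],1)[:,0]]
for x in(-.011,0,.013): print('y20..76',pr(x,.046,np.arange(20,76,2.)))
print('stone edge y50..',pr(-.01,.055,np.arange(50,76,2.)),pr(.01,.055,np.arange(50,76,2.)))
s=grab('side','s2')['frame'][150:270,200:320]; t=im['frame'][165:235,240:310]
f=lambda a:np.clip(255*(cv2.resize(a,(400,400 if a is t else 400),interpolation=cv2.INTER_CUBIC)/130.)**.6,0,255).astype(np.uint8)
cv2.imwrite('pics/c8.png',np.hstack([f(t),f(s)]))
E
```

```text
t 15.3667 pos [ 0.5217 -0.1923  0.0986] x yaw 12.44 z [ 0.001 -0.001 -1.   ] F [-1.  -3.6 10.5] w 0.0395
to go, tool cm [-0.04 -0.14  0.26]
y20..76 [104, 107, 109, 111, 112, 112, 108, 101, 97, 97, 105, 116, 119, 117, 110, 100, 86, 62, 39, 30, 26, 41, 56, 73, 85, 86, 87, 87]
y20..76 [107, 108, 109, 111, 111, 106, 96, 75, 52, 30, 17, 11, 10, 10, 9, 8, 7, 8, 15, 24, 33, 47, 66, 78, 85, 86, 86, 87]
y20..76 [108, 109, 110, 111, 112, 111, 109, 104, 95, 99, 100, 98, 101, 105, 112, 109, 89, 62, 43, 28, 33, 46, 66, 85, 86, 86, 86, 86]
stone edge y50.. [110, 111, 87, 48, 33, 23, 38, 54, 72, 85, 86, 87, 87] [83, 75, 54, 37, 28, 29, 43, 59, 77, 86, 86, 87, 87]
```

View pics/c8.png

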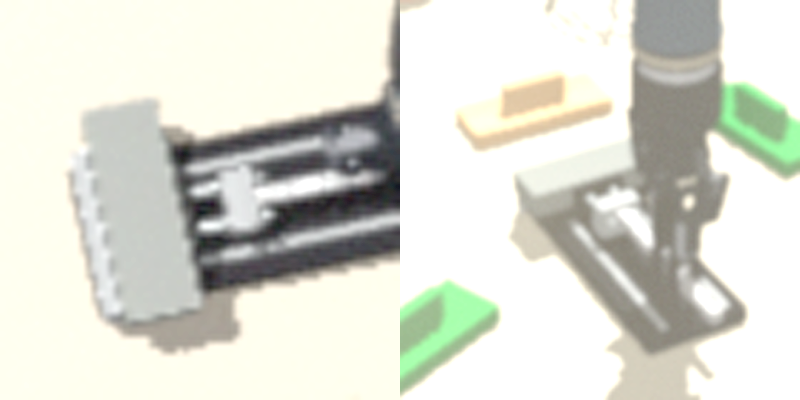

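The pad is against the stone at (195,215) in the left half. The rods' visible end advanced about 8 mm against about 13 mm for the jaw, so yield is around 5 mm (≈3 N). The stone edge hasn't moved and the cover stands upright at (535,105). I'll firm up the hold, with the trigger already at its stop.

{"api": "jog_arm", "payload": {"dp": [[0,0.05,0],[0,0,0],[0,0,0],[0,0,0],[0,0,0],[0,0,0]], "turn": [[0,0,0],[0,0,0],[0,0,0],[0,0,0],[0,0,0],[0,0,0]], "hand": [3.2,3.0,3.0,3.0,3.0,3.0], "grip_force": 30}}

```text
time: 15.97
tool_pos: [0.5216, -0.1923, 0.0987]
eef_rot: [3.122, 0.341, 0.002]
contact_force: [-2.8, -1.2, 10.5]
grip_width: 0.0393
```

```bash
python3 - <<'E'
from h import *
tell([.521,-.191,.096])
im=grab('top');O=np.array([.5027,-.1104]);th=np.radians(12.4);X=np.array([np.cos(th),np.sin(th)]);Y=np.array([-X[1],X[0]])
ys=np.arange(44,76,2.)/1e3
for x in(-.011,.013):
    p=proj(im,np.c_[O+x*X+ys[:,None]*Y,np.full(len(ys),.046)]).astype(np.float32)
    print([int(v) for v in cv2.remap(im['frame'].astype(np.float32).mean(2),p[:,:1],p[:,1:],1)[:,0]])
E
```

```text
t 15.9667 pos [ 0.5216 -0.1923  0.0987] x yaw 12.47 z [ 0.001 -0.    -1.   ] F [-2.8 -1.2 10.5] w 0.0393
to go, tool cm [-0.03 -0.14  0.27]
[119, 117, 111, 100, 86, 62, 39, 30, 25, 40, 55, 73, 84, 86, 87, 87]
[101, 105, 112, 110, 90, 62, 43, 28, 33, 45, 66, 86, 87, 88, 87, 87]
```

Net wrist force along the grip is now about 1 N at a 30 N grip, so both posts are clamped. Pad and stone haven't moved. Handing in.

```bash
python3 -c "
from h import *
print(robot.job_done()); tell([.521,-.191,.096])"
```

```text
the job is handed in; nothing more can be done
None
the job is handed in; nothing more can be done
```

I set the wooden cover upright on the counter at about (0.475, 0.158), clear of the holder. Then I gave the trigger two full squeezes, letting it out fully in between, and handed in at about 16 s while holding the second one. The hand-in gave no verdict.

**Last checks:**
- **Pad on stone:** on the second squeeze the jaw moved about 13 mm but the pad only about 8 mm. That puts the pad about 5 mm back on its springs, or roughly 3 N. This comes from the pictures, not a force reading, and is good to about 2–3 mm.
- **Hold:** the opening is 39.3 mm (40 mm is fully squeezed) at 30 N grip. The sideways wrist force is nearly balanced, so both posts should be clamped; I had no separate reading for each.
- **Stone and cover:** the stone edge did not shift in the pictures. The cover measured 155 x 66 mm at counter height and looked upright in the last picture.
- **Bystanders:** I never touched any of them, but did not re-measure their positions.

**Disagreements:** my first estimates of the holder's position from its base and from the stone differed by 5–8 mm. I settled it with the handle and trigger corners, which came out 40 mm apart instead of 42 mm. The wrist also showed an unexplained upward force of about 10 N while squeezing, well under the limits.

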